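# Line a turned pot and set it in the plank

### The job

Stand the tall brass liner in the bored wooden pot, so that it is right down on the pot's floor. Then lift the pot with its liner as one and seat it upright in the one empty recess of the dark plank, fully home on the cork pad, and let go.

Things in the scene. Friction and masses are not known exactly. Their poses are not given: they have to be found in the camera images.
- liner: tall brass liner: an open-topped round cup standing on the bench, 40 mm across, 70 mm high, walls 2.5 mm, the foot tapering to 34 mm across over its lowest 5 mm; about 0.16 kg. Origin: centre of its underside, z up along its axis. (A short brass liner only 28 mm high, of the same diameter, is not wanted.)
- pot: pale wooden pot, turned and bored: 66 mm across, 50 mm high, open at the top with a straight bore 56 mm across and 42 mm deep (its floor is 8 mm thick); outside, the foot tapers to 58 mm across over its lowest 8 mm; about 0.09 kg, standing upright on the bench. The seated liner stands 28 mm above its rim. Origin: centre of its underside, z up along its axis. (A solid blank of the same outside size, with no bore, is not wanted.)
- pad: round cork pad, 68 mm across, 3 mm thick, lying in the one empty recess of the plank and marking it. Origin: centre of its underside, 7 mm above the bench; the pot is to stand on its top, 10 mm above the bench, and 14 mm below the plank's upper face.
- plank: fixed dark wooden plank lying flat, 100 mm (its x) by 330 mm (its y) by 24 mm high, with three round recesses 76 mm across and 17 mm deep in a row along its y, at -110, 0 and +110 mm; any one of them is empty, the other two hold finished lined pots (66 mm across, rim of wood 60 mm and brass top 88 mm above the bench). Origin: centre of its underside.
Mind the look-alikes: they are no part of the job. Leave any blue look-alike of the pot alone.

How it is judged:
By the outcome, as a careful person would: the job done as asked, in the order asked, and still so for the second after the job is handed in, with the robot touching nothing.
It also fails if it takes over 56 s, if anything falls off the work surface, if the arm or the gripper's body presses on something with over 40 N, if the wrist force passes 120 N, or if a joint passes its speed limit or range.

### The arm

A 7-joint arm with a two-finger parallel gripper is mounted at the origin on the work surface. World frame = base frame: x ahead of the robot, y to its left, z up, the work surface at z = 0. Lengths are in m, angles in rad, forces in N, time in s.
With the tool pointing down it reaches from about 0.4 to 0.85 m from the base axis. Payload 4.5 kg.
Tool frame: the origin (TCP) lies on the mounting face of the last link; the fingertips stand 173 mm ahead of it and the grasp point (between the pads) lies 155 mm ahead of it; z points along the fingers, y is the line along which they close (so a half turn about z gives the same grasp; the last joint's range is limited). The gripper opens to 85 mm and grips with 20 to 120 N. Pads are 22 mm wide; open, the fingers measure 114 mm over their backs; the gripper's body (76 mm by 85 mm) begins 54 mm behind the grasp point. The pads swing forward as they close: fully open they stand 13 mm farther back than shut.
Start: joints at [1.235, 0.689, -0.195, 1.565, 0.157, 0.902, -0.215], TCP at [0.226, -0.583, 0.405] pointing down, gripper open.
Joint ranges: [-3.01, 3.01], [-0.46, 2.08], [-1.47, 1.51], [0.13, 2.56], [-1, 4.14], [0.04, 2.09], [-2.66, 2.66]. Speed limits (rad/s): [2.57, 2.57, 3.14, 3.14, 3.14, 3.14, 3.14].

### API

Orientations are given as a unit quaternion [w, x, y, z].
In Python, from cell import * gives the robot as it stands.
- The arm moves only by the tool apply_moves, never from a script. Its argument "moves" is a list that holds one entry, the list of rows, each a list of 5 numbers: the shift along the tool's x, y, z in cm, then the turn about the tool's z in degrees, then the finger opening in cm, from 0 to 8.54. In form: [[[x, y, z, spin, claw], ...]]. A call has 1 to 20 rows; each row is the pose to reach, as a shift and turn from the pose commanded when the call began, along the tool's axes at that moment; what a row does not reach only later rows make up. A row lasts 1/10 s, in which the tool goes at most 50 mm and 8.59 degrees, less where a joint would pass 70% of its speed; a pose out of reach is approached as far as the arm can. A call with a gripper value outside its range is refused whole. The fingers move at their own pace and stop on an object; "squeeze" is the grip in N (left out, the last holds). Time passes only in rows, so rows that repeat a pose let the fingers close. It gives the time, the measured TCP pose, the force, the opening and the grip force at its end, in the units of the state.
- get_state(): the state, without advancing time (a new reading comes with each control period).
- snapshot(name): name is "scene" or "top" or "wrist"; returns the picture (400x640x3 uint8, red, green, blue); there is no depth.
- calibration(name): a dict with "fx", "fy", "cx", "cy" (pixels), "R" (3x3) and "t" (3): a world point X has camera coordinates R X + t; the wrist camera has in their place "tool_from_camera" (4x4, takes a point from camera to tool coordinates, whose origin is the TCP and whose axes are the flange's). Camera axes: x right, y down, z forward; pixel columns grow to the right and rows downward; lengths in m; the calibration is good to about 2 mm. A picture is of the moment at which its call begins: read the wrist's pose just before it. calibration takes no time and is no camera call.
- close_job(): hands the job in; it is judged then, once.
The state is a dict: "t": time; "joint_pos": joint angles; "qvel": joint speeds; "joint_efforts": joint torques, N m; "tcp_pos": TCP position; "orientation": TCP orientation; "wrist_force": force on the tool from outside, world axes, zero at the start; "torque": the same for the moment, N m; "finger_gap": finger opening in m; "grip_force": force on a finger pad.
Only numpy, scipy, OpenCV 4.12 (cv2) and the standard library are available. Lean on these libraries where they do the work, as an engineer would, in place of code of your own. Each camera call takes 0.05 s, during which the arm holds its last target. There are 200 camera calls.

## Working session

There is one attempt and no reset: what is moved stays moved. The work goes in short steps, Python scripts to look and compute and a tool call to move; the robot and the scene stay as the last step left them, time stands still between calls to the robot, and variables do not carry over. Pictures are saved under pics/ and viewed, at most 10 in all, crops included, and the job is handed in when it is done.

Besides the shell and the picture viewer there is one more tool, called as name(argument=value, ...) on one line, values as JSON. apply_moves: Moves the arm, as the interface text tells. Its arguments: {"type":"object","properties":{"moves":{"type":"array"},"squeeze":{"type":"number"}},"required":["moves"]}

```bash
ls; mkdir -p pics
python3 - <<'E'
from cell import *
import cv2,numpy as np
s=get_state();print(s['t'],s['tcp_pos'],s['orientation'],s['finger_gap'])
for n in ("scene","top"):
    im=snapshot(n);cv2.imwrite(f"pics/{n}0.png",im[:,:,::-1])
    c=calibration(n);print(n,c)
print(calibration("wrist"))
E
```

```text
pics
0.0 [ 0.22575661 -0.58243372  0.40386234] [-9.23792011e-04  9.82941016e-01  1.83918578e-01 -2.49872451e-04] 0.08521016460010351
scene {'fx': 406.2392628423226, 'fy': 406.2392628423226, 'cx': 318.55919672841213, 'cy': 200.11638933007194, 'R': array([[ 0.12961724,  0.99154224,  0.00658495],
       [ 0.84739158, -0.10732001, -0.52000954],
       [-0.51490473,  0.07298223, -0.85413507]]), 't': array([-0.04375779, -0.414572  ,  1.05574521])}
top {'fx': 465.7092853667096, 'fy': 465.7092853667096, 'cx': 319.09695988524277, 'cy': 212.7293671975708, 'R': array([[-0.01139114, -0.99992794, -0.00378898],
       [-0.97385232,  0.01195375, -0.22686728],
       [ 0.22689623,  0.00110563, -0.97391831]]), 't': array([-6.40764388e-04,  5.12783104e-01,  7.70374275e-01])}
{'fx': 286.8969224260913, 'fy': 286.8969224260913, 'cx': 319.6385023739124, 'cy': 200.30912353005633, 'tool_from_camera': array([[ 1.69092172e-04, -9.51856384e-01, -3.06544280e-01,
         7.85639358e-02],
       [ 9.99999985e-01,  1.50396259e-04,  8.46094080e-05,
         2.26809714e-04],
       [-3.44328923e-05, -3.06544289e-01,  9.51856395e-01,
         3.14657700e-02],
       [ 0.00000000e+00,  0.00000000e+00,  0.00000000e+00,
         1.00000000e+00]])}
```

View pics/scene0.png

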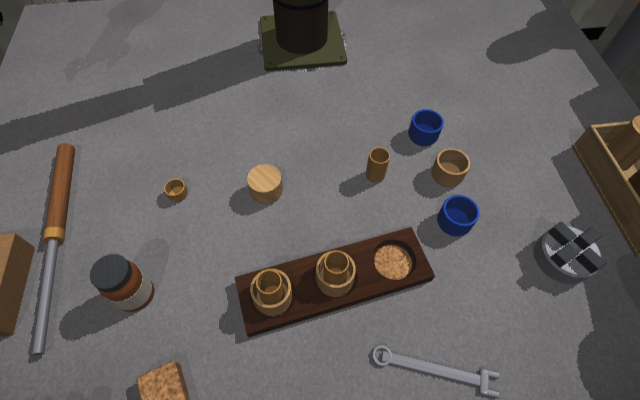

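View pics/top0.png

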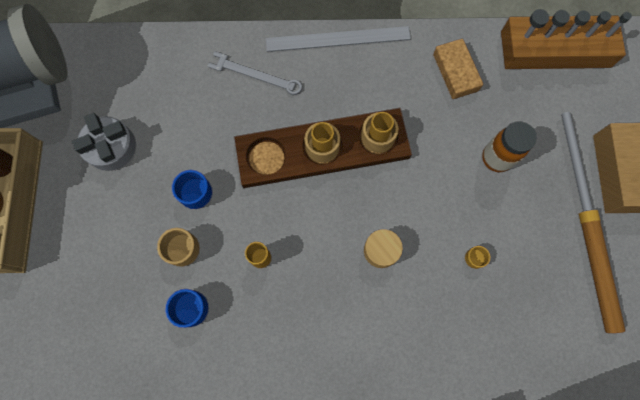

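The scene shows two brass cups: one at top (258,254) / scene (377,165), tall, and one at top (478,258), short. The tall one fits. There are four pot-like things: wooden and bored at top (178,247), a solid blank at (383,248), and blue ones at (191,189) and (187,308). The bored pale one fits. The empty recess with cork is at (267,158). I'll confirm these in a crop.

```bash
cat > h.py <<'E'
import numpy as np,cv2
from cell import *
from scipy.spatial.transform import Rotation as Ro
def world(n,u,v,z,s=None):
    c=calibration(n);d=np.array([(u-c['cx'])/c['fx'],(v-c['cy'])/c['fy'],1.])
    if n=="wrist":
        T=c['tool_from_camera'];q=s['orientation'];R=Ro.from_quat([q[1],q[2],q[3],q[0]]).as_matrix()
        o=R@T[:3,3]+s['tcp_pos'];d=R@T[:3,:3]@d
    else: o=-c['R'].T@c['t'];d=c['R'].T@d
    return o+d*(z-o[2])/d[2]
def project(n,X,s=None):
    c=calibration(n)
    if n=="wrist":
        T=c['tool_from_camera'];q=s['orientation'];R=Ro.from_quat([q[1],q[2],q[3],q[0]]).as_matrix()
        p=T[:3,:3].T@(R.T@(np.asarray(X)-s['tcp_pos'])-T[:3,3])
    else: p=c['R']@X+c['t']
    return c['fx']*p[0]/p[2]+c['cx'],c['fy']*p[1]/p[2]+c['cy']
E
python3 - <<'E'
import cv2
im=cv2.imread('pics/top0.png')[125:335,145:425]
cv2.imwrite('pics/crop.png',cv2.resize(im,(784,588),interpolation=cv2.INTER_CUBIC))
E
```

```text
(no output)
```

View pics/crop.png

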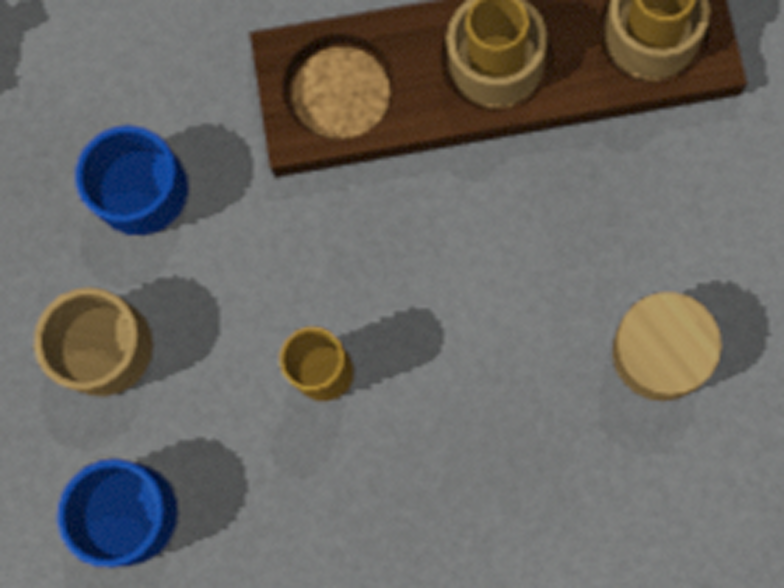

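The crop shows the liner rim at about top (256.8,253.6), tall with an open top. The bored pot rim is at about (176.4,246.8). The recess is at about (266,157), and the solid blank on the right is visibly closed. All three targets are confirmed.

Run:
```python
from h import *
f=lambda x,y:(145+x/2.8,125+y/2.8)
for n,p,z in [("liner",(313,360),.07),("pot",(88,341),.05),("pad",(340,90),.01),("recess",(338,88),.024),("p2",(497,27),.088),("blueA",(125,175),.05),("blueB",(113,510),.05),("c1",(252,32),.024),("c2",(275,165),.024),("c3",(742,85),.024)]:
    print(n,world("top",*f(*p),z).round(4))
print(world("scene",378,155,.07).round(4),world("scene",451,161,.05).round(4))
s=get_state();q=s['orientation'];R=Ro.from_quat([q[1],q[2],q[3],q[0]]).as_matrix();print(R.round(3))
L=world("top",*f(313,360),.07);print('tool shift to liner cm',R.T@(L-s['tcp_pos'])*100)
```

```text
liner [0.4393 0.1014 0.07  ]
pot [0.456  0.2469 0.05  ]
pad [0.6363 0.0944 0.01  ]
recess [0.6327 0.0942 0.024 ]
p2 [ 0.6491 -0.0144  0.088 ]
blueA [0.565  0.2291 0.05  ]
blueB [0.3508 0.2254 0.05  ]
c1 [0.6743 0.1541 0.024 ]
c2 [0.5784 0.1358 0.024 ]
c3 [ 0.6313 -0.1817  0.024 ]
[0.4433 0.1001 0.07  ] [0.4607 0.2445 0.05  ]
[[ 0.932  0.361 -0.001]
 [ 0.361 -0.932  0.002]
 [-0.    -0.002 -1.   ]]
tool shift to liner cm [ 44.62986797 -55.98948064  33.4859147 ]
```

apply_moves(moves=[[[28, -28, 2, 6, 8.5], [28, -28, 2, 6, 8.5], [28, -28, 2, 6, 8.5], [28, -28, 2, 6, 8.5], [28, -28, 2, 6, 8.5], [28, -28, 2, 6, 8.5], [28, -28, 2, 6, 8.5], [28, -28, 2, 6, 8.5], [45, -56, 4, 12, 8.5], [45, -56, 4, 12, 8.5], [45, -56, 4, 12, 8.5], [45, -56, 4, 12, 8.5], [45, -56, 4, 12, 8.5], [45, -56, 4, 12, 8.5], [45, -56, 4, 12, 8.5], [45, -56, 4, 12, 8.5], [45, -56, 4, 12, 8.5]]], squeeze=40)

```text
t: 1.8
tcp_pos: [0.4428, 0.1023, 0.3644]
orientation: [0.0, 0.997, 0.081, -0.0]
wrist_force: [-1.3, -0.5, -0.2]
finger_gap: 0.0849
grip_force: 0.0
```

Run:
```python
from h import *
s=get_state();im=snapshot("wrist");cv2.imwrite("pics/w1.png",im[:,:,::-1])
import pickle;pickle.dump(dict(s),open('w1.pkl','wb'))
print(s['t'],s['tcp_pos'],s['orientation'],s['wrist_force'])
for X in [(.441,.101,.07),(.458,.246,.05),(.634,.094,.024)]:print(project("wrist",X,s))
```

```text
1.8 [0.4428197  0.10226075 0.36439792] [ 3.12381379e-04  9.96727343e-01  8.08348085e-02 -4.89970305e-04] [-1.25324449 -0.48737825 -0.18469357]
(np.float64(320.2138599391676), np.float64(195.97050513763773))
(np.float64(177.14443829408665), np.float64(150.87355540434282))
(np.float64(362.1235484933236), np.float64(-18.317440415254367))
```

View pics/w1.png

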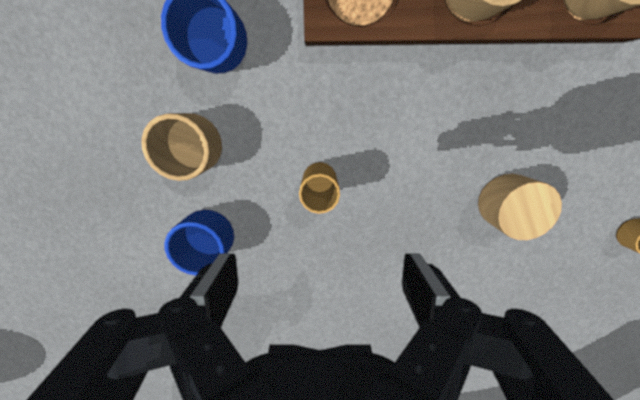

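The wrist view shows the tall liner's rim centred at (319,193.5), the pot's rim at (176,147) and the plank edge level at row 43. All are within a few pixels of the prediction.

Run:
```python
from h import *
import pickle;s=pickle.load(open('w1.pkl','rb'))
q=s['orientation'];R=Ro.from_quat([q[1],q[2],q[3],q[0]]).as_matrix()
for n,u,v,z in[("liner",319,193.5,.07),("pot",176,147,.05)]:
    X=world("wrist",u,v,z,s);print(n,X.round(4),(R.T@(X-s['tcp_pos'])*100).round(2))
X=np.array([.441,.101,.07]);print((R.T@(X-s['tcp_pos'])*100).round(2))
```

```text
liner [0.4432 0.1025 0.07  ] [ 0.08 -0.04 29.44]
pot [0.4616 0.2471 0.05  ] [  4.22 -14.01  31.43]
[-0.17  0.08 29.44]
```

apply_moves(moves=[[[0, 0, 5, 0, 8.5], [0, 0, 10, 0, 8.5], [0, 0, 13.5, 0, 8], [0, 0, 14.7, 0, 7], [0, 0, 14.7, 0, 5], [0, 0, 14.7, 0, 3], [0, 0, 14.7, 0, 2], [0, 0, 14.7, 0, 2], [0, 0, 14.7, 0, 2]]], squeeze=40)

```text
t: 2.75
tcp_pos: [0.4436, 0.102, 0.2191]
orientation: [-0.0, 0.997, 0.08, 0.001]
wrist_force: [0.4, 0.2, 7.8]
finger_gap: 0.0382
grip_force: 41.1
```

apply_moves(moves=[[[0, 0, -2, 0, 2], [0, 0, -5, 0, 2], [0, 0, -9, 0, 2], [1, -3.5, -9, 0, 2], [2, -7, -9, 0, 2], [3, -10.5, -9, 0, 2], [4.1, -14, -9, 0, 2], [4.1, -14, -9, 0, 2], [4.1, -14, -9, 0, 2], [4.1, -14, -9, 0, 2]]])

```text
t: 3.75
tcp_pos: [0.4609, 0.2455, 0.3078]
orientation: [0.001, 0.997, 0.08, -0.0]
wrist_force: [-0.6, -0.6, -2.4]
finger_gap: 0.0388
grip_force: 41.2
```

Run:
```python
from h import *
s=get_state();im=snapshot("wrist");top=snapshot("top")
print(s['t'],s['tcp_pos'],s['orientation'],s['wrist_force'],s['finger_gap'])
a=cv2.resize(im[:,80:560,::-1],(480,400));b=cv2.resize(top[185:315,120:260,::-1],(320,297))
cv=np.zeros((400,800,3),np.uint8);cv[:,:480]=a;cv[:297,480:]=b;cv2.imwrite("pics/w2.png",cv)
```

```text
3.75 [0.46091209 0.24551625 0.30780585] [ 7.08950086e-04  9.96834123e-01  7.95052407e-02 -3.81159091e-04] [-0.62100849 -0.56245916 -2.44660808] 0.0387918300718985
```

View pics/w2.png

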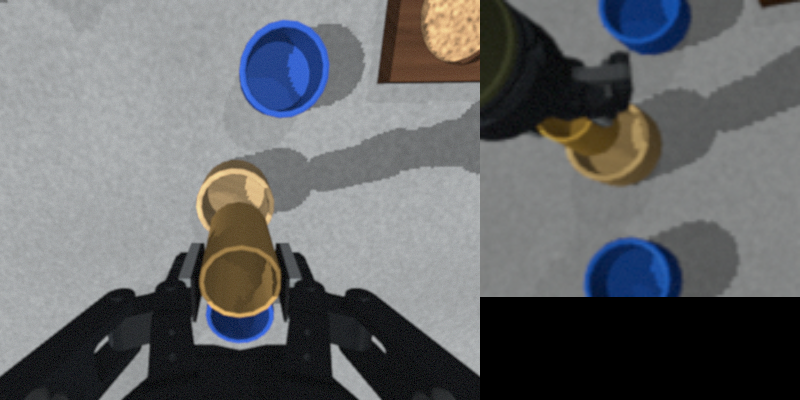

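The liner is held upright at wrist (320,282). The pot rim below it is centred at about (315.5,205), slightly left of the liner. I'll check the offset.

Run:
```python
from h import *
s=get_state();q=s['orientation'];R=Ro.from_quat([q[1],q[2],q[3],q[0]]).as_matrix()
for u,v,z in[(315.5,205,.05),(320,282,.158)]:
    print((R.T@(world("wrist",u,v,z,s)-s['tcp_pos'])*100).round(2))
s2=dict(s);t=np.linspace(0,6.283,200)
p=np.array([project("wrist",s['tcp_pos']+R@[.033*np.cos(a),-.003+.033*np.sin(a),s['tcp_pos'][2]-.05],s) for a in t]);print(p.min(0),p.max(0))
```

```text
[ 0.16 -0.32 25.78]
[-0.04  0.04 14.98]
[276.18800631 167.84383806] [355.30812419 242.67011279]
```

apply_moves(moves=[[[0.1, -0.35, 0, 0, 2], [0.1, -0.35, 0, 0, 2], [0.1, -0.35, 2, 0, 2], [0.1, -0.35, 4, 0, 2], [0.1, -0.35, 5.5, 0, 2], [0.1, -0.35, 6.5, 0, 2], [0.1, -0.35, 7.2, 0, 2], [0.1, -0.35, 7.6, 0, 2], [0.1, -0.35, 7.6, 0, 2]]])

```text
t: 4.75
tcp_pos: [0.4617, 0.2504, 0.2315]
orientation: [0.0, 0.997, 0.08, -0.0]
wrist_force: [-1.1, 0.3, -1.3]
finger_gap: 0.0387
grip_force: 41.1
```

apply_moves(moves=[[[0, 0, 0.2, 0, 2], [0, 0, 0.35, 0, 2], [0, 0, 0.45, 0, 2], [0, 0, 0.45, 0, 2], [0, 0, 0.45, 0, 2]]])

```text
t: 5.25
tcp_pos: [0.4617, 0.2504, 0.2273]
orientation: [0.0, 0.997, 0.08, 0.0]
wrist_force: [-0.1, 0.3, -1.8]
finger_gap: 0.0386
grip_force: 41.2
```

apply_moves(moves=[[[0, 0, 0.1, 0, 2], [0, 0, 0.2, 0, 2], [0, 0, 0.25, 0, 2], [0, 0, 0.25, 0, 2]]])

```text
t: 5.65
tcp_pos: [0.4617, 0.2504, 0.227]
orientation: [-0.0, 0.997, 0.08, 0.001]
wrist_force: [-3.2, -0.9, 21.5]
finger_gap: 0.0388
grip_force: 42.8
```

apply_moves(moves=[[[0, 0, -0.2, 0, 2], [0, 0, -0.2, 0, 5], [0, 0, -0.2, 0, 8.5], [0, 0, -0.2, 0, 8.5], [0, 0, -0.2, 0, 8.5], [0, 0, -0.2, 0, 8.5], [0, 0, -4, 0, 8.5], [0, 0, -8, 0, 8.5], [0, 0, -8, 0, 8.5], [0, 0, -8, 0, 8.5]]])

```text
t: 6.65
tcp_pos: [0.4618, 0.2505, 0.3053]
orientation: [-0.0, 0.997, 0.08, 0.001]
wrist_force: [0.4, -0.3, 0.1]
finger_gap: 0.0848
grip_force: 0.0
```

Run:
```python
from h import *
import pickle
s=get_state();im=snapshot("wrist");pickle.dump(dict(s),open('w3.pkl','wb'))
print(s['t'],s['tcp_pos'],s['finger_gap'],s['wrist_force'])
cv2.imwrite("pics/w3.png",cv2.resize(im[0:400,220:620,::-1],(600,600)))
```

```text
6.65 [0.46177109 0.25048869 0.30533484] 0.08475171594107975 [ 0.43891005 -0.34080161  0.12545551]
```

View pics/w3.png

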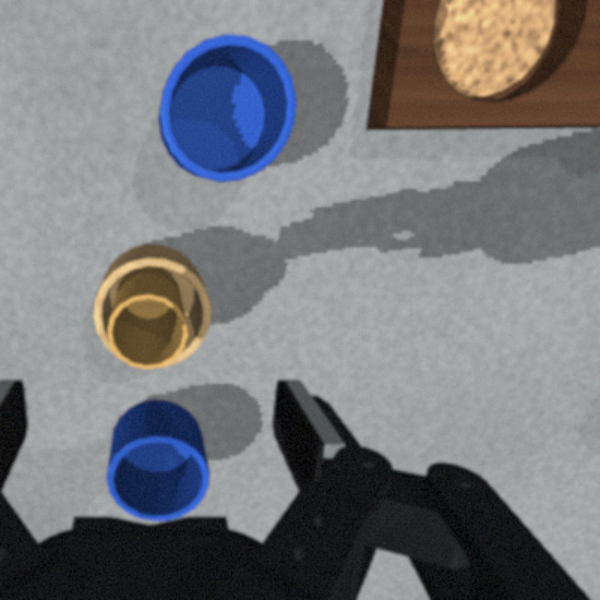

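The liner stands upright in the pot. The pot rim is centred at about (321.5,208) and the liner rim at about (318.7,221).

Run:
```python
from h import *
import pickle;s=pickle.load(open('w3.pkl','rb'));q=s['orientation'];R=Ro.from_quat([q[1],q[2],q[3],q[0]]).as_matrix()
for u,v,z in[(321.5,208,.05),(318.7,221,.078)]:
    X=world("wrist",u,v,z,s);print(X.round(4),(R.T@(X-s['tcp_pos'])*100).round(2))
# liner rim apparent width: 109..188 px/1.5 -> height
c=calibration("wrist")
for z in(.07,.074,.078,.082):
    X=world("wrist",318.7,221,z,s);a=project("wrist",X+R@[0,.02,0],s)[0]-project("wrist",X-R@[0,.02,0],s)[0];print(z,a*1.5)
```

```text
[0.4623 0.2489 0.05  ] [-2.000e-02  1.800e-01  2.553e+01]
[0.4616 0.2511 0.078 ] [-0.04 -0.04 22.73]
0.07 78.50617568301664
0.074 80.07623894721246
0.078 81.71038391702288
0.082 83.41261553895976
```

apply_moves(moves=[[[0, 0.15, 4, 0, 8.5], [0, 0.15, 8, 0, 8.5], [0, 0.15, 10.5, 0, 8.5], [0, 0.15, 11.7, 0, 8.5], [0, 0.15, 11.7, 0, 8.5], [0, 0.15, 11.7, 0, 7], [0, 0.15, 11.7, 0, 6], [0, 0.15, 11.7, 0, 5], [0, 0.15, 11.7, 0, 5], [0, 0.15, 11.7, 0, 5]]], squeeze=45)

```text
t: 7.7
tcp_pos: [0.4623, 0.2491, 0.1889]
orientation: [-0.0, 0.997, 0.08, 0.001]
wrist_force: [-1.2, 0.1, 7.0]
finger_gap: 0.0639
grip_force: 50.7
```

apply_moves(moves=[[[0, 0, -2, 0, 5], [0, 0, -5, 0, 5], [0, 0, -9, 0, 5], [0, 1, -11, 0, 5], [1, 4, -11, 0, 5], [2, 8, -11, 0, 5], [4, 12, -11, 0, 5], [6, 15, -11, 0, 5], [8, 17, -11, 0, 5], [8, 18, -11, 0, 5], [8, 18, -11, 0, 5], [8, 18, -11, 0, 5], [8, 18, -11, 0, 5]]])

```text
t: 9.0
tcp_pos: [0.5686, 0.0857, 0.2976]
orientation: [-0.001, 0.997, 0.081, -0.001]
wrist_force: [0.0, -0.2, -2.2]
finger_gap: 0.0636
grip_force: 51.1
```

Run:
```python
from h import *
import pickle
s=get_state();im=snapshot("wrist");pickle.dump(dict(s),open('w4.pkl','wb'))
print(s['t'],s['tcp_pos'],s['orientation'],s['finger_gap'],s['wrist_force'])
cv2.imwrite("pics/w4.png",cv2.resize(im[0:400,120:520,::-1],(600,600)))
```

```text
9.0 [0.56855081 0.08571672 0.297618  ] [-5.54888116e-04  9.96680158e-01  8.14120218e-02 -6.62127209e-04] 0.06360512953324075 [ 0.02517233 -0.18237206 -2.2348278 ]
```

View pics/w4.png

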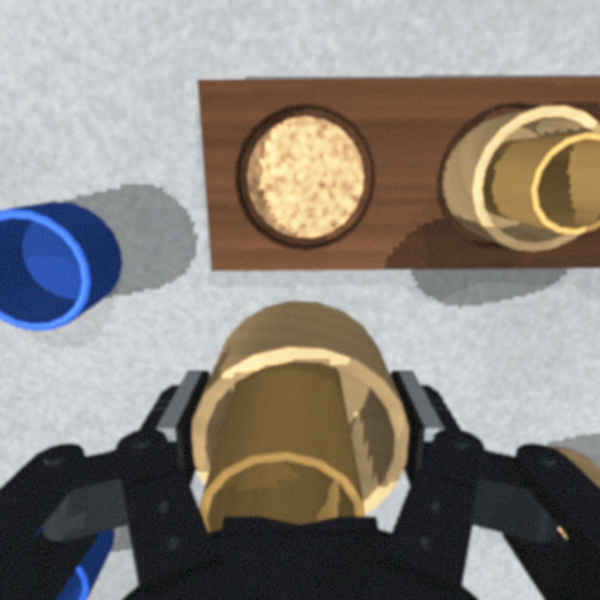

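The recess rim is centred at about (323.7,117.7). The plank's edges are level in the image, and the pot is held upright with its rim centred in column 320.

Run:
```python
from h import *
import pickle
from scipy.optimize import least_squares
s=pickle.load(open('w4.pkl','rb'));q=s['orientation'];R=Ro.from_quat([q[1],q[2],q[3],q[0]]).as_matrix()
t=np.linspace(0,6.283,400)
def ext(xy,z,r):
    p=np.array([project("wrist",[xy[0]+r*np.cos(a),xy[1]+r*np.sin(a),z],s) for a in t]);return np.r_[p.min(0),p.max(0)]
m=np.array([237/1.5+120,105/1.5,374/1.5+120,248/1.5])
r=least_squares(lambda x:ext(x,.024,.038)-m,[.637,.094],x_scale=.01,diff_step=1e-3);print(r.x,r.fun)
m2=np.array([247/1.5+120,115/1.5,367/1.5+120,243/1.5])
zr=s['tcp_pos'][2]-.1389
pm=np.array([190/1.5+120,347/1.5,410/1.5+120]);p=least_squares(lambda x:ext(x,zr,.033)[:3]-pm,[.5686,.0857],x_scale=.01,diff_step=1e-3);print(p.x,p.fun)
S=s['tcp_pos'];
print('recess',(R.T@(np.r_[r.x,.024]-S)*100).round(2),'pot',(R.T@(np.r_[p.x,zr]-S)*100).round(2))
```

```text
Traceback (most recent call last):
  File "h.py", line 12, in project
    c=calibration(n)
ValueError: time passes only in moves, steps and waits
```

```bash
cat >> h.py <<'E'
import functools
calibration=functools.lru_cache(None)(calibration)
E
python3 - <<'E'
from h import *
import pickle
from scipy.optimize import least_squares
s=pickle.load(open('w4.pkl','rb'));q=s['orientation'];R=Ro.from_quat([q[1],q[2],q[3],q[0]]).as_matrix()
t=np.linspace(0,6.283,400)
def ext(xy,z,r):
    p=np.array([project("wrist",[xy[0]+r*np.cos(a),xy[1]+r*np.sin(a),z],s) for a in t]);return np.r_[p.min(0),p.max(0)]
S=s['tcp_pos'];zr=S[2]-.1389
for n,z,r,m in[("recess",.024,.038,[237/1.5+120,105/1.5,374/1.5+120,248/1.5]),("pot",zr,.033,[190/1.5+120,347/1.5,410/1.5+120])]:
    m=np.array(m);f=least_squares(lambda x:ext(x,z,r)[:len(m)]-m,[.6,.09],x_scale=.01,diff_step=1e-3)
    print(n,f.x.round(4),f.fun.round(1),(R.T@(np.r_[f.x,z]-S)*100).round(2))
E
```

```text
recess [0.6369 0.0938] [-1.1 -0.8  1.1  1.1] [ 6.91  0.35 27.35]
pot [0.5661 0.0851] [-1.4  0.2  1.4] [-0.24  0.04 13.89]
```

apply_moves(moves=[[[3, 0.3, 0, 0, 5], [6, 0.3, 0, 0, 5], [7, 0.3, 0, 0, 5], [7, 0.3, 0, 0, 5], [7, 0.3, 3, 0, 5], [7, 0.3, 5.5, 0, 5], [7, 0.3, 7, 0, 5], [7, 0.3, 7.8, 0, 5], [7, 0.3, 8.3, 0, 5], [7, 0.3, 8.6, 0, 5], [7, 0.3, 8.8, 0, 5]]])

```text
t: 10.15
tcp_pos: [0.6395, 0.0923, 0.2103]
orientation: [-0.0, 0.997, 0.08, 0.001]
wrist_force: [0.5, 0.8, -1.6]
finger_gap: 0.064
grip_force: 52.0
```

apply_moves(moves=[[[-0.1, -0.15, 0.2, 0, 5], [-0.1, -0.15, 0.5, 0, 5], [-0.1, -0.15, 0.75, 0, 5], [-0.1, -0.15, 0.95, 0, 5], [-0.1, -0.15, 0.95, 0, 5]]])

```text
t: 10.65
tcp_pos: [0.6378, 0.0935, 0.1998]
orientation: [0.0, 0.997, 0.08, -0.0]
wrist_force: [0.2, -0.9, -1.9]
finger_gap: 0.0639
grip_force: 52.0
```

apply_moves(moves=[[[0, 0, 0.1, 0, 5], [0, 0, 0.2, 0, 5], [0, 0, 0.25, 0, 5], [0, 0, 0.25, 0, 5]]])

```text
t: 11.05
tcp_pos: [0.638, 0.0935, 0.199]
orientation: [0.0, 0.997, 0.08, 0.0]
wrist_force: [-2.8, -0.1, 6.4]
finger_gap: 0.0637
grip_force: 53.0
```

apply_moves(moves=[[[0, 0, 0, 0, 6.5], [0, 0, 0, 0, 7.2], [0, 0, 0, 0, 8.5], [0, 0, 0, 0, 8.5], [0, 0, 0, 0, 8.5], [0, 0, -1, 0, 8.5], [0, 0, -3, 0, 8.5], [0, 0, -7, 0, 8.5], [0, 0, -11, 0, 8.5], [-4, 0, -13, 0, 8.5], [-8, 0, -13, 0, 8.5], [-8, 0, -13, 0, 8.5]]])

```text
t: 12.25
tcp_pos: [0.5526, 0.0792, 0.3283]
orientation: [0.001, 0.997, 0.08, -0.005]
wrist_force: [1.0, 0.2, -0.3]
finger_gap: 0.0849
grip_force: 0.0
```

Run:
```python
from h import *
s=get_state();w=snapshot("wrist");sc=snapshot("scene")
print(s['t'],s['tcp_pos'],s['wrist_force'])
cv=np.zeros((400,800,3),np.uint8);cv[:,:480]=w[:,160:,::-1];cv[:267,480:]=cv2.resize(sc[210:343,235:395,::-1] if 0 else sc[200:343,265:436,::-1],(320,267));cv2.imwrite("pics/w5.png",cv)
```

```text
12.25 [0.55262958 0.07924062 0.32828378] [ 0.97493827  0.15908202 -0.26974522]
```

View pics/w5.png

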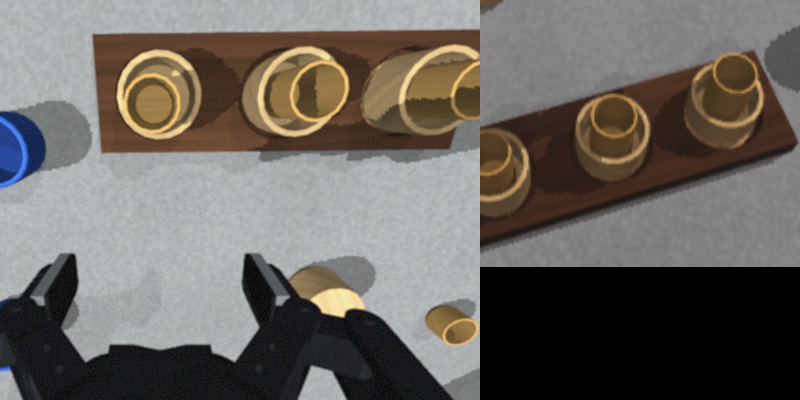

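The pot sits upright in the recess at wrist (319,93), its rim level with the neighbouring pots' rims. The liner is down inside it and the arm is clear.

```bash
python3 -c "
from cell import *
print(close_job())"
```

```text
the job is handed in; nothing more can be done
None
```

The tall liner is on the floor of the bored pot, the lined pot is seated upright on the cork pad in the empty recess and let go, and the job was handed in at about 12 s.

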